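# Centre a turned post under the telescoping gauge arm

### The arm

A 6-joint arm with a two-finger parallel gripper is mounted at the origin on the work surface. World frame = base frame: x ahead of the robot, y to its left, z up, the work surface at z = 0. Lengths are in mm, angles in rad, forces in N, time in s.
With the tool pointing down it reaches from about 300 to 875 mm from the base axis. Payload 6.4 kg.
Tool frame: the origin (TCP) lies at the very end of the fingers, on their centre line; the grasp point (between the pads) lies 19 mm behind it; z points along the fingers, y is the line along which they close (so a half turn about z gives the same grasp; the last joint's range is limited). The gripper opens to 88 mm and grips with 3 to 60 N. Pads are 18 mm wide; open, the fingers measure 123 mm over their backs; the gripper's body (75 mm by 187 mm) begins 45 mm behind the grasp point.
Start: joints at [-1.502, 0.181, 1.607, -0, 1.354, -0.206], TCP at [156.045, -553.436, 238.714] pointing down, gripper open.
Joint ranges: [-2.99, 2.99], [-0.89, 2.07], [0.3, 2.58], [-1.14, 4.28], [0, 2.63], [-3.12, 3.12]. Speed limits (rad/s): [2.57, 2.57, 3.01, 3.14, 3.14, 3.14].

### API

Orientations are given as a 3x3 rotation matrix whose columns are the frame's x, y, z axes.
In Python, from workcell import r gives the robot as it stands.
- The arm moves only by the tool step_arm, never from a script. Its argument "motion" is text: rows parted by semicolons, each of 7 numbers parted by spaces: the closure, from 0 (fully open) to 1 (shut), then the shift along the tool's x, y, z in m, then the turn, a rotation vector about the tool's x, y, z in degrees. In form: grip dx dy dz wx wy wz; .... A call has exactly 10 rows; each row shifts and turns the commanded pose from where the row before left it, along the tool's axes as they then stand; what a row does not reach is not made up. A row lasts 1/12 s, in which the tool goes at most 41.7 mm and 7.16 degrees, less where a joint would pass 70% of its speed; a pose out of reach is approached as far as the arm can. A call is refused whole if a number of a shift passes 0.0417 or a number of a turn 7.16, either way. A call with a gripper value outside its range is refused whole. The fingers move at their own pace and stop on an object; "grip_force" is the grip in N (left out, the last holds). Time passes only in rows, so rows that do not move let the fingers close, or fill a call up. It gives the time, the measured TCP pose, the force, the opening and the grip force at its end, in the units of the state.
- r.state(): the state, without advancing time (a new reading comes with each control period).
- r.read_camera(name): name is "side" or "top"; returns the picture (384x512x3 uint8, red, green, blue); there is no depth.
- r.camera_params(name): a dict with "fx", "fy", "cx", "cy" (pixels), "extrinsics" (4x4, takes a point from camera to world coordinates). Camera axes: x right, y up, looking along -z (the intrinsics and any distortion apply to the point x, -y, -z); pixel columns grow to the right and rows downward; lengths in mm; the calibration is good to about 2 mm. A picture is of the moment at which its call begins. camera_params takes no time and is no camera call.
- r.hand_in(): hands the job in; it is judged then, once.
The state is a dict: "time": time; "joints": joint angles; "qd": joint speeds; "tau": joint torques, N m; "eef_pos": TCP position; "ee_rot": TCP orientation; "contact_force": force on the tool from outside, world axes, zero at the start; "moment": the same for the moment, N m; "width": opening from 0.0 (shut) to 1.0 (fully open); "gripper_force": force on a finger pad.
Only numpy, scipy, OpenCV 4.12 (cv2) and the standard library are available. Lean on these libraries where they do the work, as an engineer would, in place of code of your own. Each camera call takes 0.05 s, during which the arm holds its last target. There are 200 camera calls.

### The job

The turned wooden post has fallen over: stand it upright on its square foot in the middle of the round plate of the centring gauge and let go of it. Then squeeze the gauge arm's grip block so that the lock button in its side goes fully in, draw the arm out until its index is level with the one long mark of the scale, and finish while still holding it there with the button in, because a spring would pull it back. Leave the post standing and the bowl, glue bottle and mallet where they are.

Things in the scene. Friction and masses are not known exactly. Their poses are not given: they have to be found in the camera images.
- post_center (a point): Centre (half-way up, on the axis) of the loose turned post of pale wood, 0.12 kg, 100 mm tall; own +z from foot to top. Foot: square block 46 x 46 mm, 42 mm tall; above it a round barrel 34 mm wide from 46 to 78 mm above the underside, then a bead 46 mm wide to 94 mm. It starts lying on a side of the foot and the bead, axis level, 23 mm above the bench.
- plate_top (a point): Centre of the upper face of the fixed round aluminium plate, 90 mm wide, 10 mm above the bench, on which the post must stand. Its +x is level, the way the gauge arm extends; z up. With the index at the long mark, the needle at the arm's end hangs over this centre, 6 mm above the standing post.
- boom_grip (a point): Centre of the dark wooden grip block of the telescoping arm, 140 mm above the bench: 34 mm along x, 30 mm across (y), 36 mm high. +x is the way the arm extends, away from the red sleeve; z up. It starts fully home, locked. Pinch it from above across y, one finger on the button: 35 mm wide with the button out, 30 mm with it in; grip with 15 N or more. 23 mm are free below and beside it.
- lockbutton (a joint): Steel lock button, 20 x 24 mm, in the middle of the grip block's -y side, 5 mm proud of it when out. Value: 0 m out (arm locked), 0.005 m fully in, flush (free from 0.003 m on). A spring pushes it out; about 6 N push it fully in.
- boom_index (a point): Tip of the arm's index, a thin bar sticking out below the arm to its -y side, just above the scale: 35 mm along +x, 43 mm to -y and 39 mm below the centre of the grip block. It moves with the arm; axes as the grip block's.
- long_mark (a point): Point on the one long mark, a line right across the fixed white scale strip (200 x 24 mm, 98 mm above the bench, along x, on the arm's -y side; the other marks are short, 10 mm apart). Axes as the plate's; it lies 80 mm back from the plate's centre along x. The index is level with it when both have the same x along these axes; at the start it is 120 to 160 mm ahead of the index.
- boom: The whole sliding arm; origin and axes as the grip block's. Behind the block a 14 mm tube enters the sleeve (34 x 34 mm), whose mouth is 50 mm behind the block's centre at the start. Ahead, a rod 8 mm thick runs 117 mm along +x and ends in a needle pointing down to 116 mm above the bench. Drawing it out takes 3 to 5 N against a return spring; travel 175 mm.
- post: The turned post; origin at the centre of the underside of its square foot, +z to its top.
- bowl: Bystander: dark turned wooden bowl, 110 mm wide, 45 mm high, beyond the gauge; origin under its centre.
- glue: Bystander: white glue bottle, 56 mm wide, 110 mm tall, standing at the robot's right; origin under its centre.
- mallet: Bystander: wooden joiner's mallet lying flat on the robot's left; head 60 x 110 mm, 55 mm high, handle 170 mm long; origin under the middle of its head.
Things that resemble listed ones, but are neither listed nor needed, are in the scene too. Of the things like the post, leave any that is green, purple or turquoise; of the rest the larger one is meant.

How it is judged:
By the outcome, as a careful person would: the job done as asked, in the order asked, and still so for the second after the job is handed in, while the arm keeps its last pose, push and grip.
It also fails if it takes over 67 s, if anything falls off the work surface, if the arm or the gripper's body presses on something with over 40 N, if the wrist force passes 120 N, or if a joint passes its speed limit or range.

## Working session

There is one attempt and no reset: what is moved stays moved. The work goes in short steps, Python scripts to look and compute and a tool call to move; the robot and the scene stay as the last step left them, time stands still between calls to the robot, and variables do not carry over. Pictures are saved under pics/ and viewed, at most 10 in all, crops included, and the job is handed in when it is done.

Besides the shell and the picture viewer there is one more tool, called after ">>>" by a JSON object that holds its "fn" and its "kwargs", one argument or row to a line. step_arm: Moves the arm, as the interface text tells. Its arguments: {"type":"object","properties":{"motion":{"type":"string"},"grip_force":{"type":"number"}},"required":["motion"]}

```bash
mkdir -p pics; cat > h.py <<'E'
import numpy as np, cv2
from workcell import r
def P(n):
    p=r.camera_params(n); return p
def ray(n,u,v):
    p=P(n); k=np.array([[p['fx'],0,p['cx']],[0,p['fy'],p['cy']],[0,0,1.]])
    d=p.get('distortion'); 
    a=np.linalg.inv(k)@[u,v,1.]
    E=np.array(p['extrinsics']); return E[:3,3], E[:3,:3]@np.array([a[0],-a[1],-1.])
def onz(n,u,v,z):
    o,d=ray(n,u,v); return o+d*(z-o[2])/d[2]
def proj(n,X):
    p=P(n);E=np.array(p['extrinsics']); c=E[:3,:3].T@(np.array(X,float)-E[:3,3])
    return np.array([p['fx']*c[0]/-c[2]+p['cx'], p['fy']*-c[1]/-c[2]+p['cy']])
def shot(n,f,box=None,s=1):
    im=r.read_camera(n)[:,:,::-1].copy(); cv2.imwrite('pics/'+f+'_raw.png',im)
    if box: im=im[box[1]:box[3],box[0]:box[2]]
    cv2.imwrite('pics/'+f+'.png',cv2.resize(im,None,fx=s,fy=s,interpolation=cv2.INTER_CUBIC)); 
E
python3 - <<'E'
from h import *
shot('top','t0',None,1.5);shot('side','s0',None,1.5)
for n in('top','side'):print(r.camera_params(n))
E
```

```text
{'fx': 495.6952551665347, 'fy': 495.6952551665347, 'cx': 258.9492809193515, 'cy': 191.65599786053556, 'extrinsics': array([[-1.27307771e-03,  9.92149081e-01, -1.25054309e-01,
         3.88200055e+02],
       [-9.99903280e-01,  4.68986127e-04,  1.39000308e-02,
         6.01303553e+01],
       [ 1.38495515e-02,  1.25059909e-01,  9.92052523e-01,
         1.69591580e+03],
       [ 0.00000000e+00,  0.00000000e+00,  0.00000000e+00,
         1.00000000e+00]])}
{'fx': 369.3854992233107, 'fy': 369.3854992233107, 'cx': 251.10056349708583, 'cy': 189.89080088402628, 'extrinsics': array([[-7.68385195e-01,  4.08557177e-01, -4.92610622e-01,
         3.84390107e+01],
       [-6.39777753e-01, -5.10075003e-01,  5.74898181e-01,
         6.51030032e+02],
       [-1.63895864e-02,  7.56904568e-01,  6.53319873e-01,
         8.32491673e+02],
       [ 0.00000000e+00,  0.00000000e+00,  0.00000000e+00,
         1.00000000e+00]])}
```

View pics/t0.png

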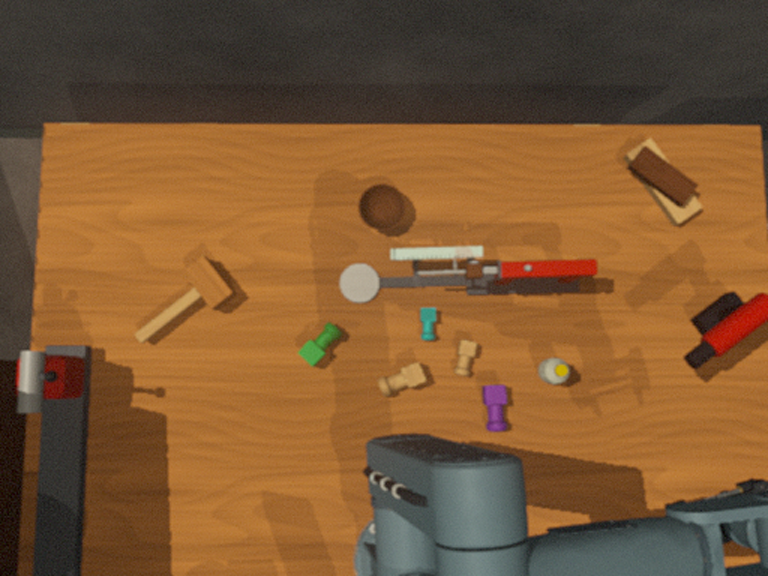

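View pics/s0.png

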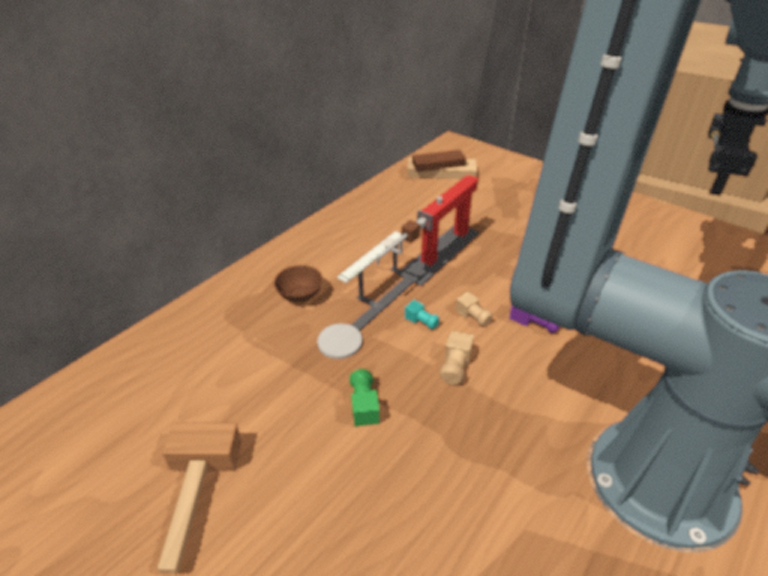

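The large pale post is at (402,379) in the top view, with its foot to the right, so its top points to +y. The plate is at (360,283). The arm runs along +y with its grip block near (465,268). Next I'll take an enlarged crop and measure.

```bash
python3 - <<'E'
from h import *
im=cv2.imread('pics/t0_raw.png')
cv2.imwrite('pics/t0c.png',cv2.resize(im[155:270,230:400],None,fx=4.6,fy=4.6,interpolation=cv2.INTER_CUBIC))
print(np.round(r.state()['ee_rot'],3).tolist(),r.state()['width'])
hsv=cv2.cvtColor(im,cv2.COLOR_BGR2HSV)
def blobs(name,lo,hi,box,z,amin=30):
    m=cv2.inRange(hsv,lo,hi);k=np.zeros_like(m);x0,y0,x1,y1=box;k[y0:y1,x0:x1]=m[y0:y1,x0:x1]
    n,l,s,c=cv2.connectedComponentsWithStats(k)
    for i in range(1,n):
        if s[i,4]<amin: continue
        pts=np.argwhere(l==i)[:,::-1].astype(np.float32)
        rc=cv2.minAreaRect(pts); bx=cv2.boxPoints(rc)
        print(name,s[i,4],np.round(rc[0],1),np.round(rc[1],1),'cen',np.round(onz('top',*c[i],z)[:2],1),'corners',[np.round(onz('top',*b,z)[:2]).tolist() for b in bx])
print(hsv[253,268],hsv[250,277],hsv[245,285],hsv[188,240],hsv[168,290],hsv[179,310])
blobs('pale',(8,40,165),(25,150,255),(245,220,330,270),30)
blobs('plate',(0,0,120),(179,60,255),(220,170,256,210),10)
blobs('scale',(0,0,150),(179,70,255),(256,155,330,176),98)
E
```

```text
[[0.962, 0.271, -0.0], [0.271, -0.962, 0.002], [0.0, -0.001, -1.0]] 0.9998535401413948
[ 19 135 199] [ 17 134 198] [ 14 183 121] [ 21  42 184] [ 39  34 205] [ 12 109  98]
pale 181 [310.1 238.3] [10.5 22.9] cen [ 446.4 -133.4] corners [[406.0, -110.0], [481.0, -124.0], [476.0, -159.0], [400.0, -145.0]]
pale 254 [270.3 251.4] [13.6 23. ] cen [399.4  -5.8] corners [[404.0, 43.0], [432.0, -29.0], [391.0, -45.0], [362.0, 26.0]]
pale 31 [255.  256.5] [7. 4.] cen [380.7  50.4] corners [[392.0, 57.0], [392.0, 44.0], [369.0, 44.0], [369.0, 57.0]]
plate 522 [239.5 188.5] [25. 25.] cen [612.2 103.5] corners [[655.0, 146.0], [655.0, 60.0], [569.0, 60.0], [568.0, 146.0]]
scale 461 [290.5 168.3] [ 7.9 61.2] cen [666.8 -64.9] corners [[677.0, 35.0], [683.0, -166.0], [657.0, -166.0], [650.0, 34.0]]
```

View pics/t0c.png

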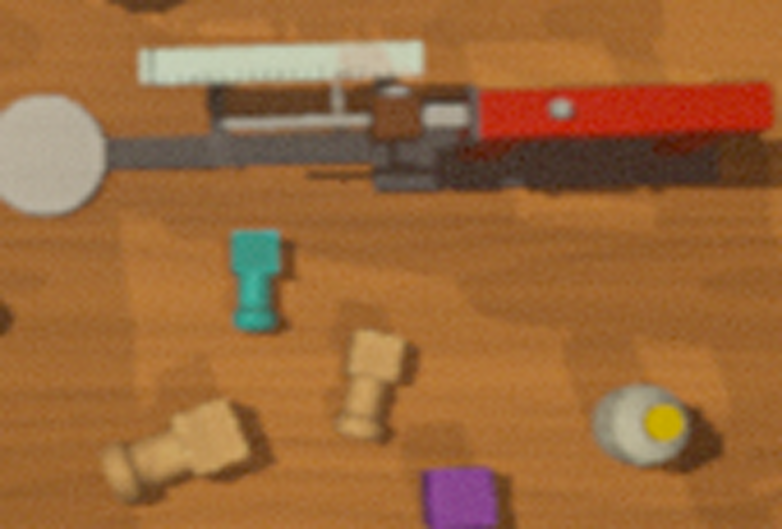

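The crop shows these positions (crop pixels):
- **Post foot:** about (211,436).
- **Post bead:** about (126,474).
- **Long mark:** a dark line at (152,66).
- **Index bar:** (338,85).
- **Grip block:** (396,115).

```bash
python3 - <<'E'
from h import *
def T(x,y,z):return np.round(onz('top',230+x/4.6,155+y/4.6,z)[:2],1)
print('mark',T(152,66,98),'index',T(338,80,101),'block top',T(396,116,158),'block corners',T(372,92,158),T(420,138,158),'sleeve',T(482,114,157),T(770,104,157))
print('foot',T(211,436,46),'corners',T(222,399,46),T(250,444,46),T(205,475,46),T(174,433,46),'bead',T(126,474,40), 'end',T(112,480,23))
im=cv2.imread('pics/t0_raw.png');hsv=cv2.cvtColor(im,cv2.COLOR_BGR2HSV)
# pale post whole mask
m=cv2.inRange(hsv,(10,60,130),(25,160,255));k=np.zeros_like(m);k[236:268,250:288]=m[236:268,250:288]
k=cv2.morphologyEx(k,cv2.MORPH_OPEN,np.ones((3,3)))
n,l,s,c=cv2.connectedComponentsWithStats(k);i=1+np.argmax(s[1:,4]);pts=np.argwhere(l==i)[:,::-1].astype(np.float32)
mu,ev=cv2.PCACompute(pts,None);print(s[i],mu,ev[0],[np.round(onz('top',*b,30)[:2]).tolist() for b in cv2.boxPoints(cv2.minAreaRect(pts))])
# side-view check
im=cv2.imread('pics/s0_raw.png')
c=im[205:265,270:330];cv2.imwrite('pics/s0c.png',cv2.resize(c,None,fx=9,fy=9,interpolation=cv2.INTER_CUBIC))
f=np.array([396,-17,0.]);
for X in([381,55,23],[400,-25,23],[390,40,46]):print(X,proj('side',X),(proj('side',X)-[270,205])*9)
E
```

```text
mark [663.1  24.3] index [ 652.7 -107.6] block top [ 618.4 -141. ] block corners [ 634.9 -124.8] [ 603.2 -157.1] sleeve [ 619.9 -200. ] [ 627. -398.]
foot [402.4 -18.7] corners [428.9 -26.8] [396.7 -46.7] [374.6 -14.3] [404.6   7.9] bead [375.4  42.4] end [370.9  52.4]
[252 242  32  22 376] [[268.46277 252.15158]] [ 0.93201846 -0.3624108 ] [[402.0, 67.0], [435.0, -32.0], [387.0, -48.0], [354.0, 51.0]]
[381, 55, 23] [297.75040424 249.80568074] [249.75363817 403.25112668]
[400, -25, 23] [307.72750799 230.4038629 ] [339.54757195 228.63476607]
[390, 40, 46] [298.65864866 239.69580693] [257.92783796 312.26226237]
```

View pics/s0c.png

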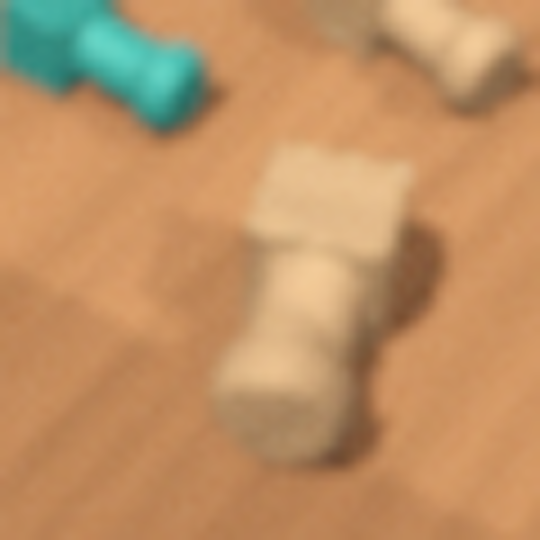

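```bash
python3 - <<'E'
from h import *
def S(x,y,z):return np.round(onz('side',270+x/9,205+y/9,z)[:2],1)
c=[S(290,145,46),S(415,165,46),S(388,250,46),S(252,225,46)]
print('foot corners',c,np.mean(c,0),'end centre',S(283,412,23),'bead top',S(285,345,46))
im=cv2.imread('pics/t0_raw.png')[234:270,245:295]
cv2.imwrite('pics/t0d.png',cv2.resize(im,None,fx=14,fy=14,interpolation=cv2.INTER_CUBIC))
E
```

```text
foot corners [array([422.9, -27. ]), array([386.1, -44.9]), array([372.7,  -7.7]), array([412.4,  10.5])] [398.525 -17.275] end centre [371.   51.4] bead top [375.9  45.9]
```

View pics/t0d.png

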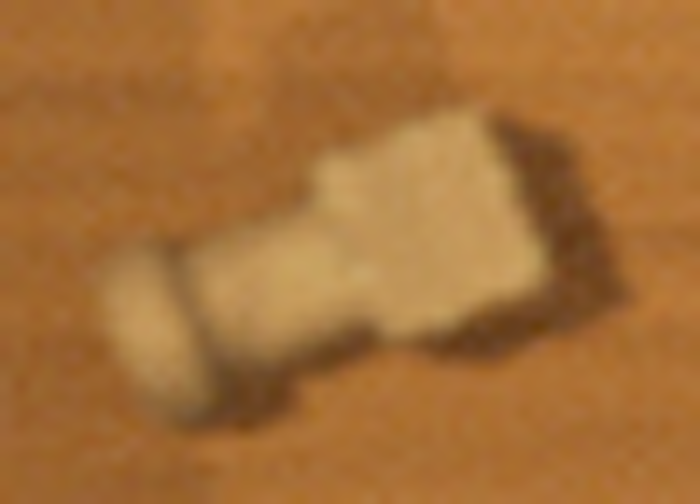

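The corners agree between the two views. The post axis towards its top is about (-0.383, 0.924), with the bead centre at about (375.5, 42, 23). I'll grip the bead with the tool tilted 45° and turn 90° to stand the post up. A helper will give the relative motion per row.

```bash
cat >> h.py <<'E'
from scipy.linalg import logm,expm
from scipy.spatial.transform import Rotation as Ro
def tool(az,tilt):
    # tool-x azimuth (deg) when pointing down, then tilt about tool y (deg, + leans z toward x)
    a=np.deg2rad(az); x=np.array([np.cos(a),np.sin(a),0]); z=np.array([0,0,-1.]); y=np.cross(z,x)
    return np.c_[x,y,z]@Ro.from_euler('y',tilt,degrees=True).as_matrix()
def rows(p,R,n):
    s=r.state(); A=np.eye(4);A[:3,:3]=s['ee_rot'];A[:3,3]=s['eef_pos'];B=np.eye(4);B[:3,:3]=R;B[:3,3]=p
    A[:3,:3]=Ro.from_matrix(A[:3,:3]).as_matrix()
    D=np.linalg.inv(A)@B; M=expm(np.real(logm(D))/n)
    print('t',round(s['time'],2),'pos',np.round(s['eef_pos'],1),'row x%d'%n,np.round(M[:3,3]/1000,4),np.round(Ro.from_matrix(M[:3,:3]).as_rotvec(degrees=True),2))
E
python3 - <<'E'
from h import *
a=np.array([-.383,.924,0]);az=112.5
R=tool(az,-45);print(np.round(R,3).tolist())
G=np.array([375.5,42,23.]);d=R[:,2];t=G+16*d;print(t,t-100*d)
w=t-100*d; w[2]+=100
rows(w,R,20)
E
```

```text
[[-0.271, 0.924, 0.271], [0.653, 0.383, -0.653], [-0.707, 0.0, -0.707]]
[379.8295688   31.54749628  11.6862915 ] [352.76976379  96.87564452  82.39696962]
t 0.1 pos [ 156.  -553.   237.9] row x20 [ 0.0364 -0.0083 -0.0122] [-1.89 -1.68 -4.56]
```

>>> {"fn": "step_arm", "kwargs": {
  "motion": "0 0.0364 -0.0083 -0.0122 -1.89 -1.68 -4.56; 0 0.0364 -0.0083 -0.0122 -1.89 -1.68 -4.56; 0 0.0364 -0.0083 -0.0122 -1.89 -1.68 -4.56; 0 0.0364 -0.0083 -0.0122 -1.89 -1.68 -4.56; 0 0.0364 -0.0083 -0.0122 -1.89 -1.68 -4.56; 0 0.0364 -0.0083 -0.0122 -1.89 -1.68 -4.56; 0 0.0364 -0.0083 -0.0122 -1.89 -1.68 -4.56; 0 0.0364 -0.0083 -0.0122 -1.89 -1.68 -4.56; 0 0.0364 -0.0083 -0.0122 -1.89 -1.68 -4.56; 0 0.0364 -0.0083 -0.0122 -1.89 -1.68 -4.56",
  "grip_force": 30
}}

```text
time: 0.93
eef_pos: [397.2, -262.7, 290.8]
ee_rot: [[0.461, 0.887, -0.017], [0.802, -0.426, -0.418], [-0.379, 0.179, -0.908]]
contact_force: [0.9, -1.0, -0.5]
width: 1.003
gripper_force: 0.0
```

>>> {"fn": "step_arm", "kwargs": {
  "motion": "0 0.0364 -0.0083 -0.0122 -1.89 -1.68 -4.56; 0 0.0364 -0.0083 -0.0122 -1.89 -1.68 -4.56; 0 0.0364 -0.0083 -0.0122 -1.89 -1.68 -4.56; 0 0.0364 -0.0083 -0.0122 -1.89 -1.68 -4.56; 0 0.0364 -0.0083 -0.0122 -1.89 -1.68 -4.56; 0 0.0364 -0.0083 -0.0122 -1.89 -1.68 -4.56; 0 0.0364 -0.0083 -0.0122 -1.89 -1.68 -4.56; 0 0.0364 -0.0083 -0.0122 -1.89 -1.68 -4.56; 0 0.0364 -0.0083 -0.0122 -1.89 -1.68 -4.56; 0 0.0364 -0.0083 -0.0122 -1.89 -1.68 -4.56"
}}

```text
time: 1.77
eef_pos: [352.1, 98.8, 182.5]
ee_rot: [[-0.273, 0.922, 0.274], [0.651, 0.387, -0.653], [-0.708, 0.001, -0.706]]
contact_force: [0.8, 1.0, -1.0]
width: 0.998
gripper_force: 0.0
```

```bash
python3 - <<'E'
from h import *
R=tool(112.5,-45);rows(np.array([352.8,96.9,82.4]),R,10);print(np.round(r.state()['joints'],2),r.state()['contact_force'])
E
```

```text
t 1.77 pos [352.1  98.8 182.5] row x10 [ 0.0069 -0.      0.0072] [0.02 0.01 0.02]
[ 0.55 -0.    2.14 -0.82  1.28  0.52] [ 0.78378125  1.03553904 -1.00415811]
```

>>> {"fn": "step_arm", "kwargs": {
  "motion": "0 0.0138 0 0.0144 0 0 0; 0 0.0138 0 0.0144 0 0 0; 0 0.0138 0 0.0144 0 0 0; 0 0.0138 0 0.0144 0 0 0; 0 0.0138 0 0.0144 0 0 0; 0 0 0 0.012 0 0 0; 0 0 0 0.012 0 0 0; 0 0 0 0.012 0 0 0; 0 0 0 0.012 0 0 0; 0 0 0 0.012 0 0 0"
}}

```text
time: 2.6
eef_pos: [369.6, 55.4, 40.0]
ee_rot: [[-0.271, 0.924, 0.27], [0.653, 0.383, -0.654], [-0.707, -0.0, -0.707]]
contact_force: [-0.5, 0.7, 0.3]
width: 1.001
gripper_force: 0.0
```

```bash
python3 - <<'E'
from h import *
R=tool(112.5,-45);rows(np.array([379.8,31.5,11.7]),R,5);print(r.state()['contact_force'])
a=r.read_camera('top')[215:285,225:305,::-1];b=r.read_camera('side')[185:285,250:350,::-1]
cv2.imwrite('pics/g1.png',np.hstack([cv2.resize(a,(400,350),interpolation=2),cv2.resize(b,(350,350),interpolation=2)]))
E
```

```text
t 2.6 pos [369.6  55.4  40. ] row x5 [0.0003 0.0001 0.0077] [-0.  0.  0.]
[-0.46088319  0.73455944  0.26114803]
```

View pics/g1.png

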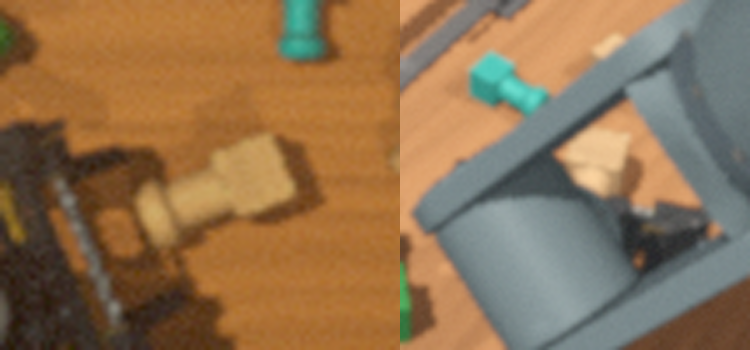

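The open fingers straddle the bead, with the tips near (125,155) and (178,290) and the bead at (160,215). I'll advance and close.

>>> {"fn": "step_arm", "kwargs": {
  "motion": "0 0 0 0.01 0 0 0; 0 0 0 0.01 0 0 0; 0 0 0 0.01 0 0 0; 0 0 0 0.009 0 0 0; 0 0 0 0 0 0 0; 1 0 0 0 0 0 0; 1 0 0 0 0 0 0; 1 0 0 0 0 0 0; 1 0 0 0 0 0 0; 1 0 0 0 0 0 0",
  "grip_force": 30
}}

```text
time: 3.53
eef_pos: [380.4, 30.6, 13.3]
ee_rot: [[-0.27, 0.924, 0.271], [0.653, 0.383, -0.653], [-0.707, 0.001, -0.707]]
contact_force: [-0.1, 0.3, 0.7]
width: 0.648
gripper_force: 0.0
```

>>> {"fn": "step_arm", "kwargs": {
  "motion": "1 0 0 0 0 0 0; 1 0 0 0 0 0 0; 1 0 0 0 0 0 0; 1 0 0 0 0 0 0; 1 -0.007 0 -0.007 0 0 0; 1 -0.007 0 -0.007 0 0 0; 1 -0.014 0 -0.014 0 0 0; 1 -0.014 0 -0.014 0 0 0; 1 -0.014 0 -0.014 0 0 0; 1 -0.014 0 -0.014 0 0 0"
}}

```text
time: 4.37
eef_pos: [379.4, 30.2, 112.4]
ee_rot: [[-0.271, 0.924, 0.269], [0.653, 0.382, -0.654], [-0.707, -0.001, -0.707]]
contact_force: [0.1, 0.0, -1.9]
width: 0.508
gripper_force: 30.0
```

```bash
python3 - <<'E'
from h import *
s=r.state();print(s['width']*88)
# target: above plate, bead centre 86 above underside; az 10, tilt +45
R=tool(10,45);d=R[:,2];B=np.array([612.2,103.5,10+86.])
t=B+16*d;print('place',t)
rows(np.array([480.,90.,240.]),R,20)
E
```

```text
44.70442352684046
place [623.34182785 105.46460486  84.6862915 ]
t 4.37 pos [379.4  30.2 112.4] row x20 [ 0.0058  0.0069 -0.0057] [-0.    3.15  5.54]
```

>>> {"fn": "step_arm", "kwargs": {
  "motion": "1 0.0058 0.0069 -0.0057 0 3.15 5.54; 1 0.0058 0.0069 -0.0057 0 3.15 5.54; 1 0.0058 0.0069 -0.0057 0 3.15 5.54; 1 0.0058 0.0069 -0.0057 0 3.15 5.54; 1 0.0058 0.0069 -0.0057 0 3.15 5.54; 1 0.0058 0.0069 -0.0057 0 3.15 5.54; 1 0.0058 0.0069 -0.0057 0 3.15 5.54; 1 0.0058 0.0069 -0.0057 0 3.15 5.54; 1 0.0058 0.0069 -0.0057 0 3.15 5.54; 1 0.0058 0.0069 -0.0057 0 3.15 5.54"
}}

```text
time: 5.2
eef_pos: [433.9, 107.2, 150.5]
ee_rot: [[0.484, 0.808, 0.335], [0.875, -0.449, -0.181], [0.004, 0.381, -0.925]]
contact_force: [0.1, -0.1, -1.6]
width: 0.506
gripper_force: 29.9
```

>>> {"fn": "step_arm", "kwargs": {
  "motion": "1 0.0058 0.0069 -0.0057 0 3.15 5.54; 1 0.0058 0.0069 -0.0057 0 3.15 5.54; 1 0.0058 0.0069 -0.0057 0 3.15 5.54; 1 0.0058 0.0069 -0.0057 0 3.15 5.54; 1 0.0058 0.0069 -0.0057 0 3.15 5.54; 1 0.0058 0.0069 -0.0057 0 3.15 5.54; 1 0.0058 0.0069 -0.0057 0 3.15 5.54; 1 0.0058 0.0069 -0.0057 0 3.15 5.54; 1 0.0058 0.0069 -0.0057 0 3.15 5.54; 1 0.0058 0.0069 -0.0057 0 3.15 5.54"
}}

```text
time: 6.03
eef_pos: [480.7, 90.3, 238.6]
ee_rot: [[0.696, 0.172, 0.698], [0.118, -0.985, 0.124], [0.709, -0.004, -0.706]]
contact_force: [0.2, -0.0, -1.7]
width: 0.507
gripper_force: 30.0
```

```bash
python3 - <<'E'
from h import *
s=r.state();print(s['width']*88,np.round(s['joints'],2),np.round(s['ee_rot'],3).tolist())
R=tool(10,45);rows(np.array([623.3,105.5,125.]),R,10)
a=r.read_camera('top')[120:260,200:340,::-1];b=r.read_camera('side')[100:260,180:340,::-1]
cv2.imwrite('pics/g2.png',np.hstack([cv2.resize(a,(390,390),interpolation=2),cv2.resize(b,(400,390),interpolation=2)]))
E
```

```text
44.648029476827894 [-0.26 -0.54  2.41  0.55  0.61  0.79] [[0.696, 0.172, 0.698], [0.118, -0.985, 0.124], [0.709, -0.004, -0.706]]
t 6.03 pos [480.7  90.3 238.6] row x10 [0.0021 0.001  0.0182] [-0.01 -0.01 -0.02]
```

View pics/g2.png

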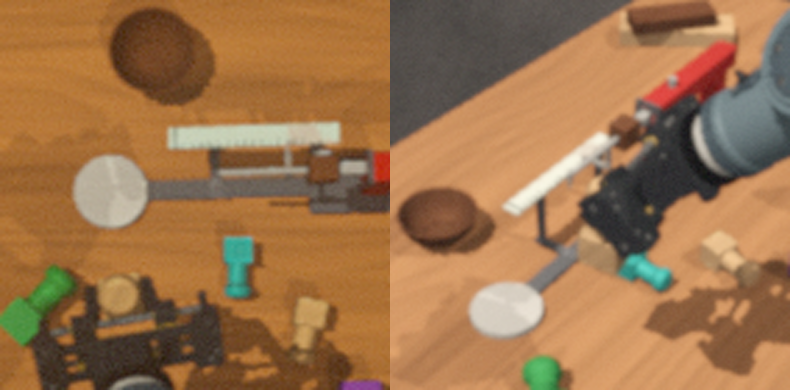

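The post hangs upright in the grip. I'll carry it over the plate.

>>> {"fn": "step_arm", "kwargs": {
  "motion": "1 0.0021 0.001 0.0182 0 0 0; 1 0.0021 0.001 0.0182 0 0 0; 1 0.0021 0.001 0.0182 0 0 0; 1 0.0021 0.001 0.0182 0 0 0; 1 0.0021 0.001 0.0182 0 0 0; 1 0.0021 0.001 0.0182 0 0 0; 1 0.0021 0.001 0.0182 0 0 0; 1 0.0021 0.001 0.0182 0 0 0; 1 0.0021 0.001 0.0182 0 0 0; 1 0.0021 0.001 0.0182 0 0 0"
}}

```text
time: 6.97
eef_pos: [624.5, 106.9, 123.1]
ee_rot: [[0.697, 0.179, 0.694], [0.127, -0.984, 0.125], [0.705, 0.001, -0.709]]
contact_force: [-0.5, 0.8, -1.1]
width: 0.507
gripper_force: 30.0
```

```bash
python3 - <<'E'
from h import *
s=r.state()
R=tool(10,45);rows(np.array([623.3,105.5,92.]),R,4);print(np.round(s['ee_rot'],3).tolist(),s['contact_force'])
A=r.read_camera('top')[:,:,::-1];B=r.read_camera('side')[:,:,::-1];cv2.imwrite('pics/g3t_raw.png',A);cv2.imwrite('pics/g3s_raw.png',B)
a=A[140:230,190:280];b=B[170:260,190:280]
cv2.imwrite('pics/g3.png',np.hstack([cv2.resize(a,(390,390),interpolation=2),cv2.resize(b,(390,390),interpolation=2)]))
E
```

```text
t 6.97 pos [624.5 106.9 123.1] row x4 [-0.0057  0.0003  0.0053] [-0.04  0.03  0.06]
[[0.697, 0.179, 0.694], [0.127, -0.984, 0.125], [0.705, 0.001, -0.709]] [-0.48033891  0.84755718 -1.06590536]
```

View pics/g3.png

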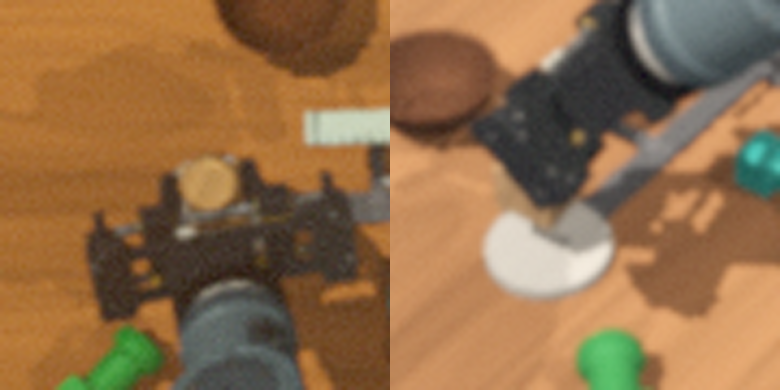

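```bash
python3 - <<'E'
from h import *
print(onz('top',190+209/4.333,140+185/4.333,145)); 
R=np.array(r.state()['ee_rot']);p=np.array(r.state()['eef_pos']);print('expected bead',p-16*R[:,2])
# foot lower corner in side picture, if underside at z=48: corner nearest camera
print(onz('side',190+(545-390)/4.333,170+230/4.333,48))
for sx in(-23,23):
  for sy in(-23,23):
    c=p-16*R[:,2]; a=np.deg2rad(10); q=c[:2]+[sx*np.cos(a)-sy*np.sin(a),sx*np.sin(a)+sy*np.cos(a)]
    u=proj('side',[*q,c[2]-86]); print(np.round(q),(u-[190,170])*4.333+[390,0])
E
```

```text
[612.20321026 103.8119045  145.        ]
expected bead [613.19234931 104.72838821 133.42482749]
[592.42437095 122.52367824  48.        ]
[595.  78.] [586.10633192 193.41039417]
[587. 123.] [550.55065179 235.22557238]
[640.  86.] [530.83403752 171.36154202]
[632. 131.] [494.34825903 211.90666041]
```

>>> {"fn": "step_arm", "kwargs": {
  "motion": "1 -0.0055 0 0.0055 0 0 0; 1 -0.0055 0 0.0055 0 0 0; 1 -0.0055 0 0.0055 0 0 0; 1 -0.003 0 0.003 0 0 0; 1 -0.0015 0 0.0015 0 0 0; 1 -0.0015 0 0.0015 0 0 0; 1 -0.001 0 0.001 0 0 0; 1 0 0 0 0 0 0; 1 0 0 0 0 0 0; 1 0 0 0 0 0 0"
}}

```text
time: 7.9
eef_pos: [624.3, 105.9, 92.2]
ee_rot: [[0.696, 0.175, 0.697], [0.124, -0.985, 0.124], [0.708, 0.0, -0.707]]
contact_force: [-0.3, 0.8, -0.3]
width: 0.506
gripper_force: 30.0
```

>>> {"fn": "step_arm", "kwargs": {
  "motion": "1 -0.0007 0 0.0007 0 0 0; 1 -0.0007 0 0.0007 0 0 0; 1 -0.0007 0 0.0007 0 0 0; 1 0 0 0 0 0 0; 1 0 0 0 0 0 0; 1 0 0 0 0 0 0; 1 0 0 0 0 0 0; 1 0 0 0 0 0 0; 1 0 0 0 0 0 0; 1 0 0 0 0 0 0"
}}

```text
time: 8.73
eef_pos: [624.4, 105.7, 89.0]
ee_rot: [[0.696, 0.175, 0.697], [0.123, -0.985, 0.124], [0.708, -0.0, -0.707]]
contact_force: [-0.3, 0.6, -2.3]
width: 0.502
gripper_force: 30.0
```

>>> {"fn": "step_arm", "kwargs": {
  "motion": "1 -0.0007 0 0.0007 0 0 0; 1 -0.0007 0 0.0007 0 0 0; 1 0 0 0 0 0 0; 1 0 0 0 0 0 0; 1 0 0 0 0 0 0; 1 0 0 0 0 0 0; 1 0 0 0 0 0 0; 1 0 0 0 0 0 0; 1 0 0 0 0 0 0; 1 0 0 0 0 0 0"
}}

```text
time: 9.57
eef_pos: [624.3, 105.7, 87.0]
ee_rot: [[0.696, 0.174, 0.697], [0.123, -0.985, 0.124], [0.708, -0.0, -0.707]]
contact_force: [0.0, -0.5, -1.3]
width: 0.51
gripper_force: 30.0
```

>>> {"fn": "step_arm", "kwargs": {
  "motion": "1 -0.0007 0 0.0007 0 0 0; 1 -0.0007 0 0.0007 0 0 0; 1 0 0 0 0 0 0; 1 0 0 0 0 0 0; 1 0 0 0 0 0 0; 1 0 0 0 0 0 0; 1 0 0 0 0 0 0; 1 0 0 0 0 0 0; 1 0 0 0 0 0 0; 1 0 0 0 0 0 0"
}}

```text
time: 10.4
eef_pos: [624.4, 105.7, 85.0]
ee_rot: [[0.696, 0.175, 0.697], [0.123, -0.985, 0.124], [0.708, -0.0, -0.707]]
contact_force: [0.3, 0.1, -1.0]
width: 0.506
gripper_force: 30.0
```

>>> {"fn": "step_arm", "kwargs": {
  "motion": "1 -0.0007 0 0.0007 0 0 0; 1 0 0 0 0 0 0; 1 -0.0007 0 0.0007 0 0 0; 1 0 0 0 0 0 0; 1 0 0 0 0 0 0; 1 0 0 0 0 0 0; 1 0 0 0 0 0 0; 1 0 0 0 0 0 0; 1 0 0 0 0 0 0; 1 0 0 0 0 0 0"
}}

```text
time: 11.23
eef_pos: [625.3, 105.7, 84.2]
ee_rot: [[0.694, 0.174, 0.698], [0.123, -0.985, 0.124], [0.709, -0.0, -0.705]]
contact_force: [0.7, -0.2, 6.1]
width: 0.505
gripper_force: 29.9
```

```bash
python3 - <<'E'
from h import *
A=r.read_camera('top')[:,:,::-1];B=r.read_camera('side')[:,:,::-1]
print(r.state()['contact_force'])
a=A[140:230,190:280];b=B[190:250,200:260]
cv2.imwrite('pics/g4.png',np.hstack([cv2.resize(a,(390,390),interpolation=2),cv2.resize(b,(390,390),interpolation=2)]))
E
```

```text
[1.59584767 1.47925805 5.18145877]
```

The foot touches the plate: 6 N up at a TCP height of 84.2 mm, against 84.7 mm predicted. I'll release and back off.

>>> {"fn": "step_arm", "kwargs": {
  "motion": "1 0.0005 0 -0.0005 0 0 0; 1 0 0 0 0 0 0; 0.4 0 0 0 0 0 0; 0.3 0 0 0 0 0 0; 0.2 0 0 0 0 0 0; 0 0 0 0 0 0 0; 0 0 0 0 0 0 0; 0 0 0 0 0 0 0; 0 0 0 -0.004 0 0 0; 0 0 0 -0.01 0 0 0"
}}

```text
time: 12.17
eef_pos: [614.4, 104.0, 92.9]
ee_rot: [[0.697, 0.174, 0.696], [0.123, -0.985, 0.124], [0.707, -0.001, -0.708]]
contact_force: [-0.2, -0.5, 0.2]
width: 0.999
gripper_force: 0.0
```

>>> {"fn": "step_arm", "kwargs": {
  "motion": "0 0 0 -0.015 0 0 0; 0 0 0 -0.02 0 0 0; 0 0 0 -0.025 0 0 0; 0 0 0 -0.03 0 0 0; 0 0 0 -0.03 0 0 0; 0 0 0 -0.03 0 0 0; 0 0 0 -0.03 0 0 0; 0 0 0 -0.03 0 0 0; 0 0 0 0 0 0 0; 0 0 0 0 0 0 0"
}}

```text
time: 13.0
eef_pos: [469.1, 77.4, 245.3]
ee_rot: [[0.69, 0.174, 0.702], [0.124, -0.985, 0.121], [0.713, 0.004, -0.701]]
contact_force: [-0.2, -0.7, -0.5]
width: 0.999
gripper_force: 0.0
```

```bash
python3 - <<'E'
from h import *
A=r.read_camera('top')[:,:,::-1];B=r.read_camera('side')[:,:,::-1];cv2.imwrite('pics/g5t_raw.png',A);cv2.imwrite('pics/g5s_raw.png',B)
print(np.round(r.state()['joints'],2))
a=A[155:215,210:270];b=B[170:250,190:270]
cv2.imwrite('pics/g5.png',np.hstack([cv2.resize(a,(390,390),interpolation=2),cv2.resize(b,(390,390),interpolation=2)]))
u=proj('side',[612,104,110]);print((u-[190,170])*4.875+[390,0],(proj('side',[612,104,10])-[190,170])*4.875+[390,0])
print('top: plate c',(proj('top',[612.2,103.5,10])-[210,155])*6.5,'post top if centred',(proj('top',[612.2,103.5,106])-[210,155])*6.5)
# tool down above block, tool y along world -x-ish (gauge y): two options
for az in(92,-88):
  rows(np.array([619.5,-141,230.]),tool(az,0),20)
E
```

```text
[-0.33 -0.61  2.43  0.57  0.68  0.74]
[554.96768908 153.39404955] [565.22336536 270.29807552]
top: plate c [191.1797476  216.61638165] post top if centred [186.31254425 191.2255384 ]
t 13.1 pos [468.3  78.  241.2] row x20 [-0.0042  0.0138  0.0003] [ 1.6  -1.85 -3.87]
t 13.1 pos [468.3  78.  241.2] row x20 [0.0133 0.005  0.0058] [-1.91 -1.66  4.62]
```

View pics/g5.png

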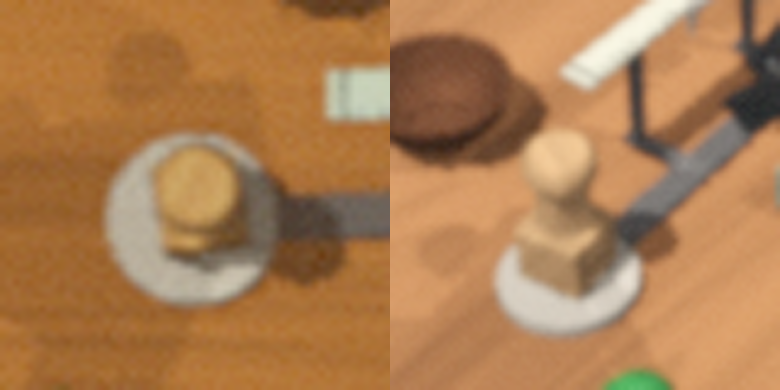

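The post stands upright on the plate but looks a few mm towards -y, so I'll measure the offset.

```bash
python3 - <<'E'
from h import *
A=cv2.imread('pics/g5t_raw.png');hsv=cv2.cvtColor(A,cv2.COLOR_BGR2HSV)
k=4; box=(225,170,256,205)
hs=cv2.resize(hsv[box[1]:box[3],box[0]:box[2]],None,fx=k,fy=k,interpolation=cv2.INTER_LINEAR)
m=cv2.inRange(hs,(8,75,120),(25,255,255))
n,l,s,c=cv2.connectedComponentsWithStats(m)
cyx=[(19*k-0)//1]; i=l[int((184-170)*k),int((240-225)*k)]
print(s[i],s[i,:4]/k+[box[0],box[1],0,0])
cn=(l==i).astype(np.uint8);
# top half circle: widest row among upper part
rowsw=[(y/k+170,(np.where(cn[y])[0].min()/k+225,np.where(cn[y])[0].max()/k+225)) for y in range(0,cn.shape[0],3) if cn[y].any()]
for q in rowsw: print(np.round(q[0],1),np.round(q[1],1))
# side: foot vertical edges
B=cv2.imread('pics/g5s_raw.png');c=B[205:245,210:245]
for S in ([612.2,103.5],):
  a=np.deg2rad(10)
  for sx in(-23,23):
    for sy in(-23,23):
      q=np.array(S)+[sx*np.cos(a)-sy*np.sin(a),sx*np.sin(a)+sy*np.cos(a)]
      print(np.round(q),[np.round((proj('side',[*q,z])-[190,170])*4.875+[390,0]) for z in(10,52)])
E
```

```text
[    0     0   124   140 11203] [225. 170.  31.  35.]
170.0 [225.  255.8]
170.8 [225.  255.8]
171.5 [225.  255.8]
172.2 [225.  255.8]
173.0 [225.  255.8]
173.8 [225.  255.8]
174.5 [225.  255.8]
175.2 [225.  255.8]
176.0 [225.  255.8]
176.8 [225.  255.8]
177.5 [225.  255.8]
178.2 [225.  255.8]
179.0 [225.  255.8]
179.8 [225.  255.8]
180.5 [225.  255.8]
181.2 [225.  255.8]
182.0 [225.  255.8]
182.8 [225.  255.8]
183.5 [225.  255.8]
184.2 [225.  255.8]
185.0 [225.  255.8]
185.8 [225.  246.5]
186.5 [225.  246.2]
187.2 [225. 246.]
188.0 [225.  245.5]
188.8 [225. 245.]
189.5 [225. 244.]
190.2 [225.  243.2]
191.0 [225.  243.5]
191.8 [225.  243.2]
192.5 [225.  242.8]
193.2 [225.  241.8]
194.0 [225.  241.5]
194.8 [225.  250.8]
195.5 [225.  250.8]
196.2 [225.  251.5]
197.0 [225. 254.]
197.8 [225.  255.8]
198.5 [225.  255.8]
199.2 [225.  255.8]
200.0 [225.  255.8]
200.8 [225.  255.8]
201.5 [225.  255.8]
202.2 [225.  255.8]
203.0 [225.  255.8]
203.8 [225.  255.8]
204.5 [225.  255.8]
[594.  77.] [array([616., 259.]), array([613., 212.])]
[586. 122.] [array([577., 306.]), array([573., 259.])]
[639.  85.] [array([555., 234.]), array([550., 187.])]
[631. 130.] [array([515., 280.]), array([509., 233.])]
```

```bash
python3 - <<'E'
from h import *
A=cv2.imread('pics/g5t_raw.png');hsv=cv2.cvtColor(A,cv2.COLOR_BGR2HSV)
print('sat/val rows u=229..252')
for v in range(176,199,2): print(v,' '.join('%d'%x for x in hsv[v,229:253,1]))
def cols(z): return np.round(proj('top',[612.2,103.5,z]),1)
print(cols(10),cols(86),cols(106))
g=cv2.cvtColor(cv2.imread('pics/g4.png'),cv2.COLOR_BGR2HSV)
print('g4 rows');
for v in range(180,190,4): print(v, ' '.join('%d'%g[int((v-140)*4.333),int((u-190)*4.333),1] for u in range(229,253)), '|',' '.join('%d'%g[int((v-140)*4.333),int((u-190)*4.333),2] for u in range(229,253)))
E
```

```text
sat/val rows u=229..252
176 169 175 190 155 131 103 89 70 50 55 61 69 67 48 55 82 115 151 174 175 175 164 170 168
178 168 137 101 63 42 41 53 88 119 129 136 136 136 134 118 89 80 65 71 115 158 178 174 171
180 89 49 41 47 69 105 126 143 135 130 133 135 135 137 139 146 140 88 57 47 71 128 169 176
182 45 39 37 45 87 135 134 133 130 129 135 140 140 133 134 133 134 133 90 63 54 69 119 165
184 41 36 37 42 70 128 135 128 133 135 133 131 136 134 127 132 136 147 106 68 55 66 87 104
186 38 40 35 40 58 109 132 139 136 135 134 128 131 133 128 136 136 151 113 77 61 56 60 82
188 38 41 40 39 50 89 136 148 135 137 141 134 140 133 140 158 147 135 120 82 61 71 74 77
190 37 37 40 38 43 75 124 147 141 150 140 146 146 155 156 149 132 149 139 92 63 59 61 79
192 37 39 40 37 41 62 111 138 143 136 136 139 156 145 150 141 147 147 121 90 70 59 76 117
194 37 41 40 39 42 47 57 74 94 115 115 104 62 63 69 58 53 61 60 49 56 59 89 144
196 63 38 40 41 43 41 41 40 39 38 39 44 55 55 48 44 39 38 38 38 41 83 141 186
198 154 101 53 43 40 36 39 41 36 43 37 39 41 39 37 37 36 35 41 54 98 177 175 170
[239.4 188.3] [238.8 185.3] [238.7 184.4]
g4 rows
180 146 80 43 38 56 87 121 142 142 140 135 136 141 142 144 144 141 124 100 76 115 161 177 179 | 157 173 185 189 181 173 175 183 189 193 194 193 194 189 167 142 123 101 74 64 91 136 174 175
184 78 104 120 142 146 141 139 135 134 137 139 142 140 139 135 137 149 147 116 100 97 89 93 114 | 85 59 68 111 168 188 194 196 192 186 183 185 187 191 196 192 151 106 77 64 63 66 82 96
188 85 89 113 122 130 135 137 138 138 136 133 139 145 141 141 147 135 139 129 75 79 89 78 85 | 81 69 63 71 116 157 177 181 185 189 192 195 194 188 168 132 100 90 83 82 87 83 72 69
```

The post stands within about 3–4 mm of the plate's middle, close to the calibration error, so I accept it. Next I go above the grip block, with the tool straight down and closing across the arm.

>>> {"fn": "step_arm", "kwargs": {
  "motion": "0 -0.0042 0.0138 0.0003 1.6 -1.85 -3.87; 0 -0.0042 0.0138 0.0003 1.6 -1.85 -3.87; 0 -0.0042 0.0138 0.0003 1.6 -1.85 -3.87; 0 -0.0042 0.0138 0.0003 1.6 -1.85 -3.87; 0 -0.0042 0.0138 0.0003 1.6 -1.85 -3.87; 0 -0.0042 0.0138 0.0003 1.6 -1.85 -3.87; 0 -0.0042 0.0138 0.0003 1.6 -1.85 -3.87; 0 -0.0042 0.0138 0.0003 1.6 -1.85 -3.87; 0 -0.0042 0.0138 0.0003 1.6 -1.85 -3.87; 0 -0.0042 0.0138 0.0003 1.6 -1.85 -3.87"
}}

```text
time: 13.93
eef_pos: [505.2, -58.1, 223.6]
ee_rot: [[0.538, 0.772, 0.339], [0.754, -0.62, 0.215], [0.376, 0.14, -0.916]]
contact_force: [-0.7, -0.2, -0.5]
width: 1.002
gripper_force: 0.0
```

>>> {"fn": "step_arm", "kwargs": {
  "motion": "0 -0.0042 0.0138 0.0003 1.6 -1.85 -3.87; 0 -0.0042 0.0138 0.0003 1.6 -1.85 -3.87; 0 -0.0042 0.0138 0.0003 1.6 -1.85 -3.87; 0 -0.0042 0.0138 0.0003 1.6 -1.85 -3.87; 0 -0.0042 0.0138 0.0003 1.6 -1.85 -3.87; 0 -0.0042 0.0138 0.0003 1.6 -1.85 -3.87; 0 -0.0042 0.0138 0.0003 1.6 -1.85 -3.87; 0 -0.0042 0.0138 0.0003 1.6 -1.85 -3.87; 0 -0.0042 0.0138 0.0003 1.6 -1.85 -3.87; 0 -0.0042 0.0138 0.0003 1.6 -1.85 -3.87"
}}

```text
time: 14.77
eef_pos: [619.6, -141.4, 225.0]
ee_rot: [[-0.039, 0.999, -0.008], [0.999, 0.039, 0.001], [0.001, -0.008, -1.0]]
contact_force: [1.1, -0.6, 0.8]
width: 1.0
gripper_force: 0.0
```

```bash
python3 - <<'E'
from h import *
# refine block centre in x,y from raw first picture: brown block colours
A=cv2.imread('pics/t0_raw.png');hsv=cv2.cvtColor(A,cv2.COLOR_BGR2HSV)
for v in range(172,189): print(v,' '.join('%d,%d'%(x[1],x[2]) for x in hsv[v,306:326]))
print(proj('top',[619.3,-141,158]))
rows(np.array([619.3,-141,230.]),tool(92,0),4); print(np.round(r.state()['joints'],2))
E
```

```text
172 118,164 109,168 121,165 128,173 128,159 109,129 76,101 86,98 78,101 110,109 128,135 137,164 137,177 145,181 151,174 148,174 173,168 180,160 180,160 173,164
173 167,154 166,141 168,132 175,128 160,121 123,95 91,76 73,80 82,96 90,116 91,129 110,139 146,141 166,143 179,141 166,141 187,134 183,124 184,122 174,129
174 166,121 198,108 170,102 169,98 152,92 120,87 71,94 51,114 37,137 27,158 32,158 32,152 53,134 125,116 163,119 172,114 184,112 183,103 162,99 181,100
175 164,98 156,95 169,92 162,93 145,95 137,93 92,100 77,116 64,135 59,142 47,141 53,134 79,119 125,112 173,102 171,100 185,95 154,98 145,97 161,95
176 180,92 175,96 176,100 149,96 168,100 172,105 151,115 132,118 126,121 121,129 123,122 132,120 143,116 161,108 171,109 156,93 131,82 128,80 124,78 123,77
177 182,94 165,96 166,97 181,93 142,99 181,104 183,117 172,117 159,117 174,116 177,117 173,115 169,113 158,118 156,111 150,95 73,94 49,99 38,106 43,106
178 185,91 195,89 164,92 174,88 154,88 174,107 173,118 164,123 160,121 171,116 160,118 167,119 174,117 186,114 155,115 102,107 46,127 25,156 26,167 32,165
179 87,106 103,104 87,1
[... 855 characters left out ...]
 142,99 127,88 69,93 50,97 52,94 54,99
185 54,94 56,96 49,98 61,92 107,88 127,84 147,85 143,89 143,89 164,81 121,84 135,85 123,85 117,85 99,88 67,91 54,90 62,95 54,95 54,94
186 45,96 53,91 46,94 53,97 84,88 83,83 84,88 75,85 109,75 108,78 71,83 67,92 75,92 67,88 76,91 54,95 53,97 64,95 56,96 60,93
187 55,97 43,94 58,93 50,97 67,91 49,88 50,97 54,94 76,81 99,77 63,85 53,91 60,97 58,92 51,95 58,96 46,99 57,94 76,84 60,77
188 47,93 61,92 58,97 49,99 64,88 52,93 57,90 62,94 70,80 79,74 70,80 49,94 60,97 47,98 55,93 57,98 67,95 51,95 63,89 99,72
[316.08712396 179.92408078]
t 14.77 pos [ 619.6 -141.4  225. ] row x4 [ 0.0001 -0.0001 -0.0012] [-0.12 -0.02  0.05]
[-0.41  0.33  1.45 -0.    1.37 -0.45]
```

>>> {"fn": "step_arm", "kwargs": {
  "motion": "0 0 0 0 0 0 0; 0 0 0 0.013 0 0 0; 0 0 0 0.013 0 0 0; 0 0 0 0.013 0 0 0; 0 0 0 0.013 0 0 0; 0 0 0 0.008 0 0 0; 0 0 0 0 0 0 0; 0 0 0 0 0 0 0; 0 0 0 0 0 0 0; 0 0 0 0 0 0 0"
}}

```text
time: 15.6
eef_pos: [619.7, -142.3, 172.3]
ee_rot: [[-0.034, 0.999, 0.002], [0.999, 0.034, -0.002], [-0.002, 0.002, -1.0]]
contact_force: [0.1, -0.3, 0.3]
width: 1.002
gripper_force: 0.0
```

```bash
python3 - <<'E'
from h import *
rows(np.array([619.3,-141,122.]),tool(92,0),4)
E
```

```text
t 15.6 pos [ 619.7 -142.3  172.3] row x4 [ 0.0003 -0.0001  0.0126] [ 0.03  0.03 -0.01]
```

>>> {"fn": "step_arm", "kwargs": {
  "motion": "0 0.0003 -0.0001 0.01 0 0 0; 0 0.0003 -0.0001 0.01 0 0 0; 0 0.0003 -0.0001 0.01 0 0 0; 0 0.0003 -0.0001 0.01 0 0 0; 0 0 0 0.009 0 0 0; 0 0 0 0 0 0 0; 0 0 0 0 0 0 0; 0 0 0 0 0 0 0; 0 0 0 0 0 0 0; 0 0 0 0 0 0 0",
  "grip_force": 30
}}

```text
time: 16.43
eef_pos: [619.1, -141.0, 122.8]
ee_rot: [[-0.034, 0.999, 0.002], [0.999, 0.034, -0.002], [-0.002, 0.002, -1.0]]
contact_force: [-0.2, 0.0, 0.3]
width: 1.002
gripper_force: 0.0
```

>>> {"fn": "step_arm", "kwargs": {
  "motion": "1 0 0 0 0 0 0; 1 0 0 0 0 0 0; 1 0 0 0 0 0 0; 1 0 0 0 0 0 0; 1 0 0 0 0 0 0; 1 0 0 0 0 0 0; 1 0 0 0 0 0 0; 1 0 0 0 0 0 0; 1 0 0 0 0 0 0; 1 0 0 0 0 0 0"
}}

```text
time: 17.27
eef_pos: [620.8, -140.7, 122.2]
ee_rot: [[-0.034, 0.999, 0.006], [0.999, 0.034, -0.002], [-0.002, 0.005, -1.0]]
contact_force: [11.3, 0.4, -6.1]
width: 0.34
gripper_force: 30.0
```

The width is 29.9 mm, so the button is fully in. I'll relieve the sideways force and draw the arm out.

>>> {"fn": "step_arm", "kwargs": {
  "motion": "1 0 0.001 0 0 0 0; 1 0 0.001 0 0 0 0; 1 0.004 0 0 0 0 0; 1 0.01 0 0 0 0 0; 1 0.014 0 0 0 0 0; 1 0.014 0 0 0 0 0; 1 0.014 0 0 0 0 0; 1 0.014 0 0 0 0 0; 1 0.01 0 0 0 0 0; 1 0 0 0 0 0 0"
}}

```text
time: 18.1
eef_pos: [618.3, -58.7, 122.2]
ee_rot: [[-0.036, 0.999, 0.002], [0.999, 0.036, -0.001], [-0.001, 0.002, -1.0]]
contact_force: [4.8, -1.4, -2.3]
width: 0.34
gripper_force: 30.0
```

```bash
python3 - <<'E'
from h import *
s=r.state();print(s['width']*88,s['eef_pos'],s['contact_force'])
A=r.read_camera('top')[:,:,::-1];cv2.imwrite('pics/d1_raw.png',A);hsv=cv2.cvtColor(A,cv2.COLOR_BGR2HSV)
g=cv2.cvtColor(A,cv2.COLOR_BGR2GRAY)
for v in range(164,176): print(v,' '.join('%d'%x for x in g[v,256:300]))
g0=cv2.cvtColor(cv2.imread('pics/t0_raw.png'),cv2.COLOR_BGR2GRAY)
print('initial');
for v in range(164,178,2): print(v,' '.join('%d'%x for x in g0[v,256:312]))
E
```

```text
29.88859775543925 [618.29912969 -58.71146047 122.15459842] [ 4.84363864 -1.39748612 -2.25376856]
164 132 134 129 127 119 115 121 116 117 120 116 118 120 127 131 124 115 94 105 110 119 113 116 116 115 100 82 75 89 110 129 130 130 130 130 130 131 129 131 130 131 130 130 132
165 136 134 134 133 142 149 138 139 156 156 156 155 162 168 165 155 130 103 109 116 115 113 117 117 112 96 75 76 91 108 122 126 124 124 127 128 125 126 131 131 132 130 133 130
166 135 136 131 141 172 185 169 176 196 201 201 198 199 197 191 177 139 106 108 118 113 116 113 112 102 84 69 79 88 108 121 124 123 123 125 124 127 129 129 129 132 126 126 126
167 137 135 132 143 178 195 177 184 205 209 209 210 208 202 195 173 134 103 108 114 114 118 118 113 101 73 72 81 83 104 121 121 120 121 122 120 122 126 123 126 124 125 131 130
168 131 131 131 138 177 196 178 183 206 208 207 208 206 201 195 167 118 108 114 115 115 119 115 114 91 73 75 82 81 90 109 118 121 121 121 121 123 125 121 124 123 128 125 121
169 134 131 125 141 176 195 183 186 206 207 210 208 207 205 196 161 116 106 119 112 113 115 116 110 85 72 73 79 80 88 106 116
[... 1915 characters left out ...]
86 188 195 188 190 198 194 195 199 187 191 197 189 176 168 165 174 181 175 178 182 176
172 113 113 116 121 157 176 165 165 185 185 186 195 181 177 183 168 162 169 164 157 158 163 155 159 167 158 163 171 156 154 159 153 151 157 148 154 158 152 150 150 147 150 149 142 142 150 151 144 133 126 132 136 133 137 126 106
174 115 114 117 113 111 112 109 111 109 111 109 117 111 105 109 112 107 107 97 73 61 53 63 64 74 81 85 84 90 91 88 87 86 89 91 86 87 82 84 81 84 82 88 81 79 82 120 128 104 91 86 70 73 67 68 69
176 119 110 113 112 115 113 114 115 112 111 111 111 111 113 113 111 112 111 95 67 53 66 63 65 74 71 73 75 74 75 78 66 72 68 71 72 68 70 73 70 68 72 65 69 68 82 122 137 113 78 63 69 71 70 71 75
```

```bash
python3 - <<'E'
from h import *
g=np.array([-.035,.9994])
m=onz('top',262.5,168.5,98)[:2]; 
for v in (173,175): 
    i=onz('top',302.85,v,101)[:2]; print(m,i,(m-i)@g)
pl=onz('top',239.5,188.5,10)[:2];print('mark-plate',(m-pl)@g)
b=onz('top',315.9,180,158)[:2];print('block travel by plate',(pl-b)@g-115, 'by mark', (m-b)@g-35)
E
```

```text
[665.92833211  26.03581573] [ 650.66963777 -105.54898121] 130.97179175744031
[665.92833211  26.03581573] [ 644.06430075 -105.46730756] 130.65898032114202
mark-plate -79.0165701389161
block travel by plate 128.71937834106126 by mark 129.70280820214515
```

>>> {"fn": "step_arm", "kwargs": {
  "motion": "1 0.006 0 0 0 0 0; 1 0.01 0 0 0 0 0; 1 0.01 0 0 0 0 0; 1 0.01 0 0 0 0 0; 1 0.008 0 0 0 0 0; 1 0.004 0 0 0 0 0; 1 0 0 0 0 0 0; 1 0 0 0 0 0 0; 1 0 0 0 0 0 0; 1 0 0 0 0 0 0"
}}

```text
time: 18.98
eef_pos: [616.9, -13.6, 122.2]
ee_rot: [[-0.034, 0.999, 0.002], [0.999, 0.034, -0.002], [-0.002, 0.002, -1.0]]
contact_force: [5.6, -2.8, -3.0]
width: 0.34
gripper_force: 30.0
```

```bash
python3 - <<'E'
from h import *
s=r.state();print(s['width']*88,s['eef_pos'],s['contact_force'])
A=r.read_camera('top')[:,:,::-1];cv2.imwrite('pics/d2t_raw.png',A);B=r.read_camera('side')[:,:,::-1];cv2.imwrite('pics/d2s_raw.png',B)
m=np.array([664.5,25,98.]);u=proj('side',m);print('mark side',u,'top',proj('top',m))
x,y=np.round(u).astype(int)
b=B[y-30:y+40,x-35:x+35];a=A[155:200,230:275]
cv2.imwrite('pics/d2.png',np.hstack([cv2.resize(b,(490,490),interpolation=2),cv2.resize(a,(300,490),interpolation=2)])[:, :790]);print('side crop origin',x-35,y-30,'scale 7')
E
```

```text
29.885565405684606 [616.93266818 -13.5840209  122.17675086] [ 5.64141165 -2.79305238 -2.95664729]
mark side [229.06356485 183.72543817] top [262.81777902 168.93134939]
side crop origin 194 154 scale 7
```

View pics/d2.png

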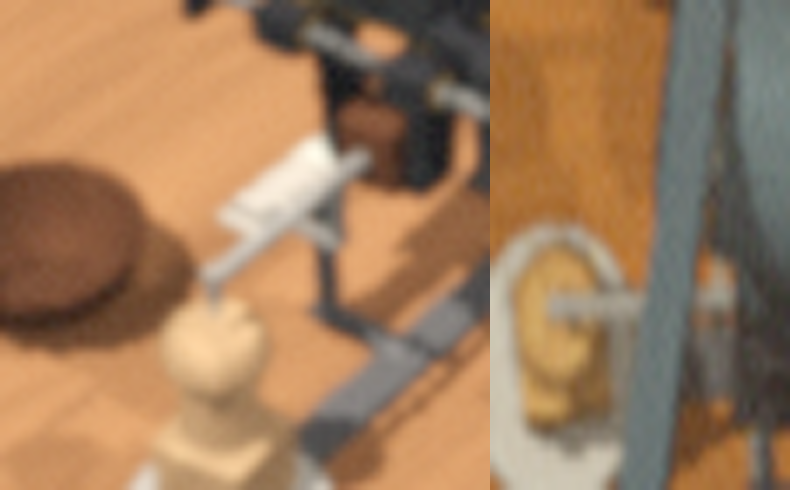

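The side crop shows the needle over the standing post at (212,305), with the rod hiding the index tip. In the top crop, the index bar shows between the robot's links near (720,280), slightly short of the mark. I'll measure it.

```bash
python3 - <<'E'
from h import *
g=cv2.cvtColor(cv2.imread('pics/d2t_raw.png'),cv2.COLOR_BGR2GRAY)
for v in range(174,187): print(v,' '.join('%d'%x for x in g[v,234:274]))
g0=cv2.cvtColor(cv2.imread('pics/t0_raw.png'),cv2.COLOR_BGR2GRAY)
print('init')
for v in range(172,184): print(v,' '.join('%d'%x for x in g0[v,296:312]))
print('rod end tgt',proj('top',[612.1,105.5,140]),'plate c at 140',proj('top',[612.2,103.5,140]),'index at mark, z=101',proj('top',[650,25.5,101]),proj('top',[630,25.5,101]))
gs=cv2.cvtColor(cv2.imread('pics/d2s_raw.png'),cv2.COLOR_BGR2GRAY)
for v in range(176,192): print(v,' '.join('%d'%x for x in gs[v,222:246]))
for dx in(0,12,-12):print('mark line side',proj('side',[664.5+dx,25.3-.035*dx,98]))
print('index tip side if at -13.6', proj('side',[658.5,19.5,101]),'rod at same',proj('side',[615.5,21.5,140]))
E
```

```text
174 117 122 119 120 125 122 121 117 114 126 128 133 134 133 131 136 130 129 137 132 120 112 111 115 115 115 113 98 86 78 78 79 73 75 79 86 100 105 110 107
175 122 125 134 138 141 138 131 133 131 135 128 128 133 126 133 130 133 133 129 131 128 116 116 115 118 116 111 95 84 73 72 79 74 75 69 77 89 102 98 104
176 144 155 164 171 165 159 152 150 161 161 150 141 136 129 130 133 131 132 134 136 126 121 113 111 114 115 107 93 79 72 73 77 72 76 74 75 79 91 97 98
177 176 174 165 156 152 142 134 129 140 150 159 169 158 143 133 130 130 133 131 128 125 117 111 117 115 110 104 88 87 71 70 71 68 72 70 75 75 82 90 97
178 181 169 152 145 144 150 147 142 132 129 135 164 180 169 147 134 130 137 133 128 117 116 116 110 118 112 100 95 102 101 98 80 75 73 67 74 68 80 81 90
179 171 154 149 149 157 161 162 162 157 147 130 139 163 176 165 148 138 133 133 131 117 111 114 114 115 113 100 109 125 135 134 117 96 78 67 67 67 72 70 80
180 155 149 159 159 158 163 165 162 164 161 142 126 133 151 163 153 131 129 130 127 120 110 115 116 113 114 99 111 130 146 149 138 106 79 80 63 58 63 67 66
181 149 156 168 166 159 1
[... 2896 characters left out ...]
62 172 190 208 213 204 188 171 162 158 161 165 165 164 161 142 124 141 168 179
188 158 157 154 155 156 168 185 199 201 186 167 154 155 160 163 164 156 148 153 150 139 149 170 178
189 154 155 157 159 168 183 194 195 182 166 154 155 159 162 165 167 149 123 124 135 147 164 176 180
190 150 157 165 172 184 192 188 178 165 158 156 158 162 169 173 173 154 109 90 107 147 173 180 181
191 142 169 179 188 191 185 170 162 158 160 163 165 172 176 178 177 157 110 76 101 143 173 181 181
mark line side [228.99849645 183.77374938]
mark line side [226.2512546  182.16868552]
mark line side [231.77534522 185.39611096]
index tip side if at -13.6 [231.63328588 182.87027544] rod at same [241.25023527 178.88932231]
```

>>> {"fn": "step_arm", "kwargs": {
  "motion": "1 0.0012 0 0 0 0 0; 1 0.0012 0 0 0 0 0; 1 0.0009 0 0 0 0 0; 1 0 0 0 0 0 0; 1 0 0 0 0 0 0; 1 0 0 0 0 0 0; 1 0 0 0 0 0 0; 1 0 0 0 0 0 0; 1 0 0 0 0 0 0; 1 0 0 0 0 0 0"
}}

```text
time: 19.92
eef_pos: [616.8, -10.6, 122.2]
ee_rot: [[-0.034, 0.999, 0.002], [0.999, 0.034, -0.002], [-0.002, 0.002, -1.0]]
contact_force: [4.7, -2.3, -2.3]
width: 0.341
gripper_force: 30.0
```

```bash
python3 - <<'E'
from h import *
s=r.state();print(s['width']*88,s['eef_pos'],s['contact_force'])
g=np.mean([cv2.cvtColor(r.read_camera('top'),cv2.COLOR_RGB2GRAY).astype(float) for _ in range(4)],0)
for v in range(177,184): print(v,' '.join('%d'%x for x in g[v,258:270]))
gs=np.mean([cv2.cvtColor(r.read_camera('side'),cv2.COLOR_RGB2GRAY).astype(float) for _ in range(4)],0)
for v in range(180,204): print(v,' '.join('%d'%x for x in gs[v,218:240]))
print('needle tip side at plate centre',proj('side',[612.2,103.5,116]),proj('side',[612.2,103.5,136]),'5mm short',proj('side',[612.4,98.5,116]))
E
```

```text
29.97761084094687 [616.84733152 -10.61342313 122.1635463 ] [ 4.65835805 -2.31477766 -2.2580665 ]
177 114 100 94 87 73 70 67 70 72 73 73 78
178 111 97 100 105 97 87 75 76 72 70 72 71
179 107 100 111 125 132 127 111 91 74 69 68 67
180 103 95 113 130 141 146 136 108 78 68 62 64
181 100 98 120 135 142 152 145 117 81 77 71 60
182 98 106 133 141 145 149 144 116 80 77 82 71
183 97 99 115 122 117 112 113 98 68 67 73 68
180 184 184 183 180 180 178 177 176 175 175 182 196 212 227 235 238 238 236 231 223 216 205
181 184 183 181 179 179 176 175 175 175 185 204 219 229 235 238 237 233 227 219 211 202 186
182 183 181 181 179 177 174 174 175 181 197 217 229 235 236 236 235 230 220 210 202 187 160
183 182 180 178 177 175 175 176 186 196 202 210 219 224 225 225 223 223 215 201 186 159 124
184 181 178 177 176 173 173 180 197 212 215 213 208 203 198 201 205 210 203 187 162 128 96
185 172 176 174 173 171 169 174 190 208 218 221 217 206 191 188 197 197 184 172 156 130 96
186 157 167 170 168 165 164 164 171 183 197 211 219 217 206 195 188 177 168 169 168 151 119
187 131 145 155 162 163 161 159 159 161 172
[... 927 characters left out ...]
69 172 170 162 142 109
198 122 156 181 193 194 186 187 203 211 211 196 168 158 160 162 165 166 166 164 151 127 103
199 152 186 203 208 207 201 201 207 207 199 180 160 157 157 163 167 168 169 168 160 140 116
200 174 198 208 212 211 207 206 201 192 181 172 176 177 164 163 167 169 170 170 168 158 140
201 189 204 210 212 212 211 208 202 196 194 193 198 190 170 160 167 170 168 168 168 165 157
202 194 208 213 215 215 214 209 208 208 208 208 204 189 165 158 166 168 169 169 169 168 167
203 194 205 212 216 219 217 213 209 209 209 205 195 179 159 154 163 167 169 169 170 170 170
needle tip side at plate centre [223.77264053 199.81269911] [223.31830964 194.62274665] 5mm short [224.90143705 198.87515527]
```

The remaining cues agree within 1–2 mm:
- **Travel:** 130 mm of the 130.8 mm needed.
- **Index bar:** column 262.6, against 262.7 for the mark.
- **Needle:** column 223.4, against 223.6 for a point over the plate's centre.
- **Button:** the grip is 30.0 mm wide, so it is in.

I'm handing the job in.

```bash
python3 -c "
from h import *
s=r.state();print(s['width']*88,s['eef_pos'],s['gripper_force']);print(r.hand_in())"
```

```text
29.25263691990374 [616.82487581 -10.61149702 122.15433327] 29.98774040490389
the job is handed in; nothing more can be done
None
```

The job is handed in, verdict not shown: the post stands on the plate, measured about 3–4 mm off its middle, and the arm is held with the button in and its index within about 1–2 mm of the long mark.

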